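Seat the tapered specimen carrier in the stage cup

ROBOT

A 6-joint arm with a two-finger parallel gripper is mounted at the origin on the work surface. World frame = base frame: x ahead of the robot, y to its left, z up, the work surface at z = 0. Lengths are in m, angles in degrees, forces in N, time in s.
With the tool pointing down it reaches from about 0.3 to 0.75 m from the base axis. Payload 8.5 kg.
Tool frame: the origin (TCP) lies between the finger pads; the fingertips stand 17 mm ahead of it and the grasp point (between the pads) lies 2 mm behind it (env.tip_reach is the distance from the TCP to the fingertips, in m); z points along the fingers, y is the line along which they close (so a half turn about z gives the same grasp; the last joint's range is limited). The gripper opens to 85 mm and grips with 20 to 120 N. Pads are 22 mm wide; open, the fingers measure 114 mm over their backs; the gripper's body (76 mm by 85 mm) begins 54 mm behind the grasp point. The pads swing forward as they close: fully open they stand 13 mm farther back than shut.
Start: joints at [-12.336, 21.807, 74.336, -0, 83.858, -12.336], TCP at [0.55, 0, 0.248] pointing down, gripper open.
Joint ranges: [-178.18, 178.18], [-50.72, 133.34], [12.68, 142.11], [-81.47, 261.47], [9.98, 163.14], [-165.26, 165.26]. Speed limits (degrees/s): [136.94, 136.94, 180, 180, 180, 180].

INTERFACE

Orientations are given as a 3x3 rotation matrix whose columns are the frame's x, y, z axes.
In Python, from rig import env, viewer gives the robot as it stands.
- The arm moves only by the tool move_arm, never from a script. Its argument "motion" is a list of rows, each a list of 2 entries, a list of its own where there are three numbers: the shift along the tool's x, y, z normalised to -1 to 1, where 1 is 50 mm, then the turn, a rotation vector about the tool's x, y, z normalised to -1 to 1, where 1 is 8 degrees. A call has 1 to 20 rows; each row shifts and turns the commanded pose from where the row before left it, along the tool's axes as they then stand; what a row does not reach is not made up. A row lasts 1/10 s, in which the tool goes at most 50 mm and 8.59 degrees, less where a joint would pass 70% of its speed; a pose out of reach is approached as far as the arm can. A call with a number of a shift or a turn outside -1 to 1 is refused whole. A call with a gripper value outside its range is refused whole. "claw" is the closure, from 0 (fully open) to 1 (shut), set as the call begins (left out, the last holds). The fingers move at their own pace and stop on an object; "force" is the grip in N (left out, the last holds). Time passes only in rows, so rows that do not move let the fingers close. It gives the time, the measured TCP pose, the force, the opening and the grip force at its end, in the units of the state.
- env.observe(): the state, without advancing time (a new reading comes with each control period).
- viewer.get_image(name): name is "scene" or "side" or "wrist"; returns a dict with "frame" (420x560x3 uint8, red, green, blue), "depth" (420x560 float32, m along the optical axis (not along the pixel's ray), 0 where there is no reading), "fx", "fy", "cx", "cy" (pixels), "eye" and "attitude" of the camera in the world; the wrist camera has in their place "T_tool_cam" (4x4, takes a point from camera to tool coordinates, whose origin is the TCP and whose axes are the flange's). Camera axes: x right, y up, looking along -z (the intrinsics and any distortion apply to the point x, -y, -z); pixel columns grow to the right and rows downward; lengths in m; the calibration is good to about 2 mm. A picture is of the moment at which its call begins: read the wrist's pose just before it.
- env.close_job(): hands the job in; it is judged then, once.
The state is a dict: "time_s": time; "q": joint angles; "qvel": joint speeds; "joint_efforts": joint torques, N m; "position": TCP position; "tool_rot": TCP orientation; "ft_force": force on the tool from outside, world axes, zero at the start; "wrist_torque": the same for the moment, N m; "grip_width": finger opening in m; "gripper_force": force on a finger pad.
Only numpy, scipy, OpenCV 4.12 (cv2) and the standard library are available. Lean on these libraries where they do the work, as an engineer would, in place of code of your own. Each camera call takes 0.05 s, during which the arm holds its last target. There are 200 camera calls.

TASK

Take the blue-collared specimen carrier from the white pallet, lower it gently into the tapered brass cup of the stage and let go so that it finds its own centre. Then, with the gripper clear of it, press straight down on top of its post until the cup has slid fully home, flush with the silver housing, and keep pressing there at about 15 N for a second before backing off; more than 25 N would mark the taper. Leave the orange carrier and the glass dish where they stand.

Things in the scene. Friction and masses are not known exactly. Their poses are not given: they have to be found in the camera images.
- carrier_blue: carrier to load, 0.15-0.3 kg, a solid of revolution standing on the pallet. Origin: centre of underside; z: its axis, up. Aluminium cone, diameter 32 mm at the underside to 56 mm at height 30; blue collar 64 mm in diameter, height 30-36, with 2 mm stubs on it; plain steel post 22 mm in diameter, height 36-72, flat top, to grip it by. Nested in the cup, its origin lies 27.5 mm below the cup's rim.
- carrier_orange: a bystander: the carrier for another stage, same height (72 mm), collar and post, but an orange collar and a slimmer cone (40 to 48 mm). Stands on the same pallet, about 120 mm from the blue one, on either side of it. Origin at the centre of the underside.
- pallet: white plastic slab fixed to the bench, 120 x 230 x 6 mm (x, y, z of its own frame), on which the two carriers stand; origin at the centre of its underside
- stage: fixed base of the stage: dark square 130 x 130 mm, 30 mm high, origin at the centre of its underside, under the cup's axis, 0-12 mm above the bench; z up. On it stands a silver round housing 100 mm in diameter with a flat top ring around the cup; the housing is stiffly set at some focus height, its top 75-85 mm above this origin, and this height is not measured.
- cup_rim (a point): centre of the rim of the brass cup, z up. Cup: 64 mm outside, 22.5 mm deep, open below, conical bore 54 mm at the rim to 36 mm at the bottom, same taper as the blue carrier. Starts 4-12 mm proud of the housing (not measured); slides straight down to a hard stop, rim flush with the housing. Dry friction keeps it wherever left: about 8 N on it, carrier's weight included, moves it.
- dish: a bystander: shallow glass dish, 90 mm in diameter, 16 mm high, loose; origin at the centre of its underside

How it is judged (in metres and radians):
On the way, in this order (a step that is already met when the one before it is completed fails the run):
1. the blue carrier rests nested and centred in the cup's taper, let go (horizontal distance between carrier_blue and cup_rim below 0.002 m and z of carrier_blue in the frame of cup_rim between -0.0295 and -0.0255 m and angle between carrier_blue's own z axis and vertical below 0.05 rad and linear speed of carrier_blue below 0.01 m/s and contact force between carrier_blue and the fingers below 0.05 N), for 0.2 s.
2. pressed home: the cup has slid down to its hard stop, the carrier bearing on the cup with more than 14 N (weight and wedging included; a press of 12 N is enough) for half a second (horizontal distance between carrier_blue and cup_rim below 0.002 m and z of carrier_blue in the frame of cup_rim between -0.0295 and -0.0255 m and angle between carrier_blue's own z axis and vertical below 0.05 rad and distance of cup_rim from where it was at the start of the episode above 0.0025 m and contact force between carrier_blue and stage above 14 N), for 0.5 s.
At the end, for the whole second after the job is handed in: The blue carrier stands let go and at rest in the cup, centred within 2 mm, nested within 2 mm of its full depth in the taper and upright within 0.05 rad, the cup slid down from its start (to its stop, where it was pressed); the orange carrier stands within 10 mm of its place (all of step 1 and distance of cup_rim from where it was at the start of the episode above 0.0025 m and distance of carrier_orange from where it was at the start of the episode below 0.01 m and angle between carrier_orange's own z axis and vertical below 0.1 rad); the robot touches nothing.
It fails at once if the blue carrier is forced: its contact with the stage adds up to more than 35 N, which a press of about 25 N makes (wedging included) (contact force between carrier_blue and stage above 35 N).
It fails at once if the orange carrier is moved more than 10 mm or tipped (not (distance of carrier_orange from where it was at the start of the episode below 0.01 m and angle between carrier_orange's own z axis and vertical below 0.1 rad)).
It fails at once if the glass dish is pushed more than 20 mm (distance of dish from where it was at the start of the episode above 0.02 m).
It also fails if it takes over 64 s, if anything falls off the work surface, if the arm or the gripper's body presses on something with over 40 N, if the wrist force passes 120 N, or if a joint passes its speed limit or range.

## Working session

There is one attempt and no reset: what is moved stays moved. The work goes in short steps, Python scripts to look and compute and a tool call to move; the robot and the scene stay as the last step left them, time stands still between calls to the robot, and variables do not carry over. Pictures are saved under pics/ and viewed, at most 10 in all, crops included, and the job is handed in when it is done.

Besides the shell and the picture viewer there is one more tool, called after "Request:" as a command line: name --argument value ..., lists and objects as JSON in quotes. move_arm: Moves the arm, as the interface text tells. Scaled input: -1 to 1 covers 50 mm each way for a shift and 8 degrees each way for a turn. Its arguments: {"type":"object","properties":{"motion":{"type":"array","items":{"type":"array"}},"claw":{"type":"number"},"force":{"type":"number"}},"required":["motion"]}

```bash
ls; mkdir -p pics; cat > h.py <<'E'
from rig import env, viewer
import numpy as np, cv2
def grab(n):
    s=env.observe(); im=viewer.get_image(n)
    if 'T_tool_cam' in im:
        T=np.eye(4);T[:3,:3]=np.array(s['tool_rot']);T[:3,3]=s['position'];T=T@np.array(im['T_tool_cam'])
        im['R'],im['o']=T[:3,:3],T[:3,3]
    else:
        im['R']=np.array(im['attitude']);im['o']=np.array(im['eye'])
    return im
def cloud(im):
    h,w=im['depth'].shape;v,u=np.mgrid[:h,:w];d=im['depth']
    p=np.stack([(u-im['cx'])/im['fx']*d,-(v-im['cy'])/im['fy']*d,-d],-1)
    return p@im['R'].T+im['o']
def onplane(im,u,v,z):
    r=im['R']@np.array([(u-im['cx'])/im['fx'],-(v-im['cy'])/im['fy'],-1]);return im['o']+r*(z-im['o'][2])/r[2]
E
python3 - <<'E'
from h import *
print(env.observe(),env.tip_reach)
for n in['scene','side','wrist']:
    im=grab(n);print(n,{k:v for k,v in im.items() if k not in('frame','depth')})
    cv2.imwrite(f'pics/{n}0.png',im['frame'][...,::-1]);np.savez(f'{n}0.npz',**im)
E
```

```text
pics
{'time_s': 0.0, 'q': array([-1.23348646e+01,  2.18429086e+01,  7.43853079e+01, -1.46817526e-03,
        8.38580615e+01, -1.23380488e+01]), 'qvel': array([-0.07310477, -0.03283272, -0.09160151,  0.01789795,  0.00772365,
        0.0138769 ]), 'joint_efforts': array([-1.00240642e-03, -4.48466885e+01, -2.31285810e+01, -2.87182611e-04,
        4.73836102e-03,  1.77242771e-05]), 'position': array([5.49730753e-01, 5.90692302e-05, 2.47690518e-01]), 'tool_rot': array([[-5.81152051e-05,  9.99998908e-01, -1.47651557e-03],
       [ 9.99999954e-01,  5.85534878e-05,  2.96794328e-04],
       [ 2.96880459e-04, -1.47649825e-03, -9.99998866e-01]]), 'ft_force': array([ 0.06845588, -0.79484353,  0.32366209]), 'wrist_torque': array([0.02143118, 0.00863733, 0.01368772]), 'gripper_force': 0.0, 'grip_width': 0.08538246559711492} 0.017
scene {'fx': 419.0754495894001, 'fy': 419.0754495894001, 'cx': 286.35983406059455, 'cy': 212.99208369854645, 'eye': array([1.2689909 , 0.18120978, 0.52803352]), 'attitude': array([[-0.19175482, -0.51139149,  0.83768063],
       [ 0.981195  , -0.08070973,  0.17533484],
   
[... 771 characters left out ...]
)}
wrist {'fx': 293.448302198541, 'fy': 293.448302198541, 'cx': 275.5546798946026, 'cy': 211.9264891677343, 'T_tool_cam': array([[-4.65827992e-04,  9.51491101e-01,  3.07675915e-01,
         7.79077732e-02],
       [ 9.99999850e-01,  5.31848673e-04, -1.30726375e-04,
         4.04286637e-04],
       [-2.88022010e-04,  3.07675808e-01, -9.51491206e-01,
        -1.25609048e-01],
       [ 0.00000000e+00,  0.00000000e+00,  0.00000000e+00,
         1.00000000e+00]]), 'R': array([[ 9.99999383e-01,  1.48245099e-04,  1.10116044e-03],
       [-4.79584099e-04,  9.51574144e-01,  3.07418961e-01],
       [-1.00226245e-03, -3.07419300e-01,  9.51573628e-01]]), 'o': array([0.55032227, 0.07790794, 0.3734104 ])}
```

View pics/scene0.png

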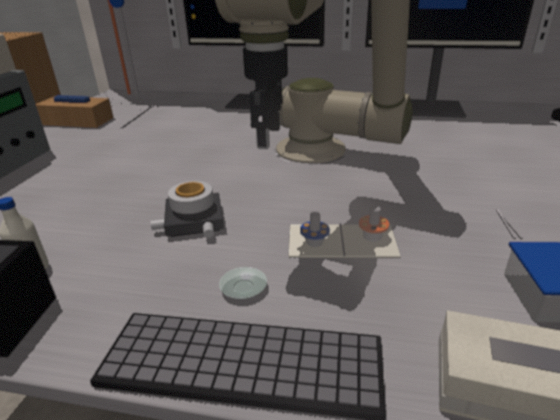

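View pics/side0.png

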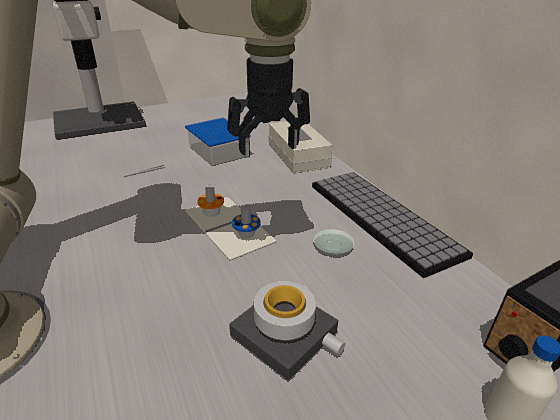

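View pics/wrist0.png

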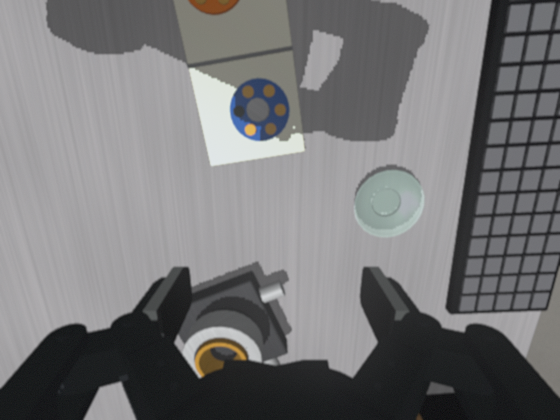

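The wrist view shows the blue carrier at about (259,109), the orange at (213,0), the dish at (388,200) and the stage's brass cup at about (225,355). I'll measure in all three views.

```bash
cat >> h.py <<'E'
def circ(p):
    A=np.c_[2*p,np.ones(len(p))];s=np.linalg.lstsq(A,(p**2).sum(1),rcond=None)[0];return s[:2],np.sqrt(s[2]+s[:2]@s[:2])
def mask(im,lo,hi):
    return cv2.inRange(cv2.cvtColor(im['frame'],cv2.COLOR_RGB2HSV),np.array(lo),np.array(hi))>0
BLUE=((105,120,40),(125,255,255));ORG=((5,130,60),(14,255,255));BRASS=((14,110,60),(25,255,255))
E
python3 - <<'E'
from h import *
for n in['scene','side','wrist']:
    im=dict(np.load(f'{n}0.npz'));P=cloud(im)
    for c,m in(('blue',BLUE),('org',ORG),('brass',BRASS)):
        k=mask(im,*m)&(im['depth']>0)&(P[...,2]>.02)&(P[...,2]<.13)&(P[...,0]>.3)&(P[...,0]<.8)&(abs(P[...,1])<.4)
        nl,l,st,ce=cv2.connectedComponentsWithStats(k.astype(np.uint8))
        if nl<2: continue
        for i in np.argsort(-st[1:,4])[:2]+1:
            q=P[l==i]
            if len(q)<30: continue
            print(n,c,ce[i].round(),st[i][4],'med',np.median(q,0).round(4),'min',np.percentile(q,2,axis=0).round(3),'max',np.percentile(q,98,axis=0).round(3))
# table level and silver/stage cloud
    tb=P[(im['depth']>0)&(abs(P[...,2])<.012)&(P[...,0]>.35)&(P[...,0]<.75)&(abs(P[...,1])<.3)]
    print(n,'table',np.median(tb[:,2]).round(4))
    s=(P[...,2]>.025)&(P[...,2]<.12)&(P[...,0]>.3)&(P[...,0]<.75)&(P[...,1]<-.0)&(P[...,1]>-.3)
    z=P[s]; h,e=np.histogram(z[:,2],np.arange(.025,.121,.004)); print(dict(zip((e[:-1]*1000).round().astype(int).tolist(),h.tolist())))
E
```

```text
scene org [383. 226.] 76 med [0.5055 0.2295 0.0425] min [0.48  0.213 0.04 ] max [0.521 0.239 0.045]
scene brass [190. 189.] 299 med [ 0.4716 -0.211   0.0854] min [ 0.457 -0.232  0.069] max [ 0.516 -0.176  0.091]
scene table 0.0008
{25: 131, 29: 165, 33: 158, 37: 730, 41: 61, 45: 44, 49: 15, 53: 61, 57: 77, 61: 58, 65: 80, 69: 87, 73: 100, 77: 116, 81: 344, 85: 189, 89: 113, 93: 0, 97: 0, 101: 0, 105: 0, 109: 0, 113: 0}
side blue [246. 225.] 211 med [0.5243 0.0726 0.0413] min [0.5   0.054 0.036] max [0.56  0.106 0.043]
side org [211. 203.] 166 med [0.4839 0.1914 0.0413] min [0.457 0.175 0.035] max [0.516 0.225 0.044]
side brass [285. 300.] 913 med [ 0.4858 -0.1988  0.0842] min [ 0.451 -0.239  0.066] max [ 0.51 -0.18  0.09]
side brass [507. 320.] 881 med [ 0.7755 -0.3801  0.0824] min [ 0.773 -0.399  0.023] max [ 0.778 -0.367  0.12 ]
side table -0.0001
{25: 214, 29: 312, 33: 644, 37: 1753, 41: 40, 45: 0, 49: 30, 53: 129, 57: 247, 61: 114, 65: 150, 69: 181, 73: 202, 77: 221, 81: 1274, 85: 312, 89: 176, 93: 0, 97: 0, 101: 0, 105: 0, 109: 0, 113: 0}
wrist blue [271. 100.] 556 med [0.5473 0.0971 0.0419] min [0.525 0.068 0.041] max [0.562 0.114 0.044]
wrist blue [243. 122.] 324 med [0.5122 0.0709 0.0419] min [0.503 0.056 0.04 ] max [0.533 0.097 0.043]
wrist org [214.   6.] 404 med [0.4897 0.1804 0.0418] min [0.47  0.175 0.038] max [0.511 0.185 0.043]
wrist brass [215. 355.] 871 med [ 0.4683 -0.2059  0.0855] min [ 0.453 -0.228  0.058] max [ 0.511 -0.176  0.09 ]
wrist brass [250. 129.] 84 med [0.5224 0.0657 0.0438] min [0.518 0.061 0.042] max [0.527 0.071 0.045]
wrist table -0.0
{25: 243, 29: 395, 33: 718, 37: 2184, 41: 40, 45: 0, 49: 52, 53: 184, 57: 387, 61: 155, 65: 204, 69: 247, 73: 244, 77: 300, 81: 1434, 85: 296, 89: 178, 93: 0, 97: 0, 101: 0, 105: 0, 109: 0, 113: 0}
```

Request:
move_arm --motion '[[[-0.5, -0.14, 0], [0, 0, 0]], [[-0.5, -0.14, 0], [0, 0, 0]], [[-0.5, -0.14, 0], [0, 0, 0]], [[-0.5, -0.14, 0], [0, 0, 0]], [[-0.5, -0.14, 0], [0, 0, 0]], [[-0.5, -0.14, 0], [0, 0, 0]], [[-0.5, -0.14, 0], [0, 0, 0]], [[-0.5, -0.14, 0], [0, 0, 0]], [[-0.5, -0.14, 0], [0, 0, 0]], [[-0.4, -0.1, 0], [0, 0, 0]], [[0, 0, 0], [0, 0, 0]], [[0, 0, 0], [0, 0, 0]], [[0, 0, 0], [0, 0, 0]], [[0, 0, 0], [0, 0, 0]], [[0, 0, 0], [0, 0, 0]]]'

```text
time_s: 1.65
position: [0.4822, -0.2443, 0.2484]
tool_rot: [[-0.001, 1.0, 0.0], [1.0, 0.001, 0.0], [0.0, 0.0, -1.0]]
ft_force: [-0.8, -1.1, -0.1]
grip_width: 0.0855
gripper_force: 0.0
```

```bash
cat >> h.py <<'E'
def cup(im):
    """rim centre and heights: brass & silver, from the cloud + rim contour ray-cast"""
    P=cloud(im); near=(np.hypot(P[...,0]-.483,P[...,1]+.207)<.06)&(im['depth']>0)
    m=mask(im,*BRASS)&near
    top=m&(P[...,2]>np.percentile(P[m][:,2],95)-.002); zr=np.median(P[top][:,2])
    big=max(cv2.findContours(cv2.morphologyEx(m.astype(np.uint8),cv2.MORPH_CLOSE,np.ones((9,9))),cv2.RETR_EXTERNAL,2)[0],key=cv2.contourArea)
    hull=cv2.convexHull(big)[:,0].astype(float)
    q=np.array([onplane(im,u,v,zr)[:2] for u,v in hull])
    sil=near&~m&(np.hypot(P[...,0]-.483,P[...,1]+.207)>.036)&(P[...,2]>.07)
    zs=P[sil][:,2]; h,e=np.histogram(zs,np.arange(.07,.1,.001)); zh=e[h.argmax()]+.0005
    ring=sil&(abs(P[...,2]-zh)<.002)
    hc=max(cv2.findContours(ring.astype(np.uint8),cv2.RETR_EXTERNAL,2)[0],key=cv2.contourArea)
    hq=np.array([onplane(im,u,v,zh)[:2] for u,v in cv2.convexHull(hc)[:,0]])
    return dict(zr=zr,rim_cloud=circ(P[top][:,:2]),rim=circ(q),zh=zh,housing=circ(hq))
E
python3 - <<'E'
from h import *
im=grab('wrist');np.savez('wrist1.npz',**im);cv2.imwrite('pics/w1.png',im['frame'][...,::-1]);print(env.observe()['position']);print(cup(im))
print(cup(dict(np.load('side0.npz'))));print(cup(dict(np.load('scene0.npz'))))
E
```

```text
[ 0.48215176 -0.24446469  0.24839494]
{'zr': np.float64(0.08938231899234939), 'rim_cloud': (array([ 0.48262796, -0.20842673]), np.float64(0.02914770593910206)), 'rim': (array([ 0.48258634, -0.20871172]), np.float64(0.0317016981368748)), 'zh': np.float64(0.08350000000000002), 'housing': (array([ 0.48265597, -0.20813659]), np.float64(0.04933849676225637))}
{'zr': np.float64(0.08913649004485441), 'rim_cloud': (array([ 0.48130373, -0.20821552]), np.float64(0.0292164135068527)), 'rim': (array([ 0.47971861, -0.2110822 ]), np.float64(0.03451228498479893)), 'zh': np.float64(0.08350000000000002), 'housing': (array([ 0.4810501 , -0.20875597]), np.float64(0.04974086355695828))}
{'zr': np.float64(0.0900519217613896), 'rim_cloud': (array([ 0.48664721, -0.20561698]), np.float64(0.02813731954679659)), 'rim': (array([ 0.49132788, -0.20321739]), np.float64(0.03179106708662309)), 'zh': np.float64(0.08450000000000002), 'housing': (array([ 0.48588106, -0.20539682]), np.float64(0.05027718561555215))}
```

View pics/w1.png

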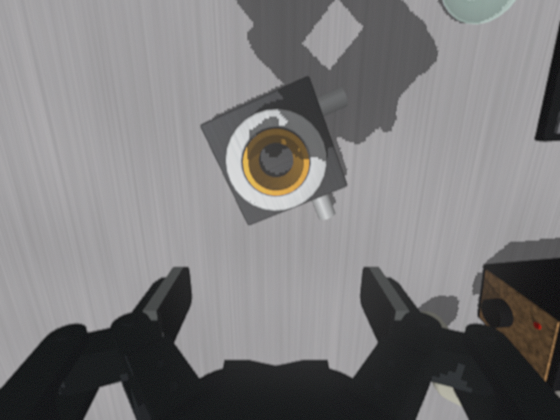

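The brass rim is at pixel (276,160), centre (0.4826,-0.2084), z 0.0894, with the housing at about 0.0837. Next, the same view of the blue carrier.

Request:
move_arm --motion '[[[0.59, 0.1, 0], [0, 0, 0]], [[0.59, 0.1, 0], [0, 0, 0]], [[0.59, 0.1, 0], [0, 0, 0]], [[0.59, 0.1, 0], [0, 0, 0]], [[0.59, 0.1, 0], [0, 0, 0]], [[0.59, 0.1, 0], [0, 0, 0]], [[0.59, 0.1, 0], [0, 0, 0]], [[0.59, 0.1, 0], [0, 0, 0]], [[0.59, 0.1, 0], [0, 0, 0]], [[0.59, 0.1, 0], [0, 0, 0]], [[0, 0, 0], [0, 0, 0]], [[0, 0, 0], [0, 0, 0]], [[0, 0, 0], [0, 0, 0]], [[0, 0, 0], [0, 0, 0]], [[0, 0, 0], [0, 0, 0]]]'

```text
time_s: 3.2
position: [0.532, 0.0493, 0.2483]
tool_rot: [[0.001, 1.0, -0.0], [1.0, -0.001, -0.0], [-0.0, -0.0, -1.0]]
ft_force: [-0.3, -0.0, -0.3]
grip_width: 0.0854
gripper_force: 0.0
```

```bash
cat >> h.py <<'E'
def carrier(im,c,g):
    P=cloud(im);near=(np.hypot(P[...,0]-g[0],P[...,1]-g[1])<.06)
    m=mask(im,*c)&near; zc=np.median(P[m][:,2])
    k=near&(abs(P[...,2]-zc)<.0035)
    hull=cv2.convexHull(np.argwhere(m)[:,::-1].astype(np.int32))[:,0]
    q=np.array([onplane(im,u,v,zc)[:2] for u,v in hull])
    p=near&(P[...,2]>zc+.026)&(P[...,2]<zc+.045); pt=P[p]
    return dict(zc=zc,collar=circ(q),cloud=P[k][:,:2].mean(0),posttop=np.median(pt,0),npost=len(pt),
      postrect=(cv2.minEnclosingCircle(pt[:,:2].astype(np.float32)) if len(pt)>4 else None))
E
python3 - <<'E'
from h import *
im=grab('wrist');np.savez('wrist2.npz',**im);cv2.imwrite('pics/w2.png',im['frame'][...,::-1]);print(env.observe()['position'])
print(carrier(im,BLUE,(.532,.084)));print(carrier(im,ORG,(.49,.2)))
P=cloud(im);h=P[(abs(P[...,0]-.545)<.05)&(abs(P[...,1]-.03)<.1)&(P[...,2]>.003)&(P[...,2]<.009)];print('pallet z',np.median(h[:,2]))
E
```

```text
[0.5319802  0.04937916 0.24837599]
{'zc': np.float64(0.04180794405162655), 'collar': (array([0.53255841, 0.08470937]), np.float64(0.030340937493222243)), 'cloud': array([0.53243029, 0.08685002]), 'posttop': array([0.53241686, 0.08607933, 0.0776604 ]), 'npost': 374, 'postrect': ((0.5323278903961182, 0.08545117825269699), 0.010874303057789803)}
{'zc': np.float64(0.04190861173684826), 'collar': (array([0.48911751, 0.20643616]), np.float64(0.03134971281016301)), 'cloud': array([0.48992469, 0.20502422]), 'posttop': array([0.48958887, 0.20595011, 0.07771697]), 'npost': 604, 'postrect': ((0.48903322219848633, 0.20676858723163605), 0.010962928645312786)}
pallet z 0.005712785463674069
```

View pics/w2.png

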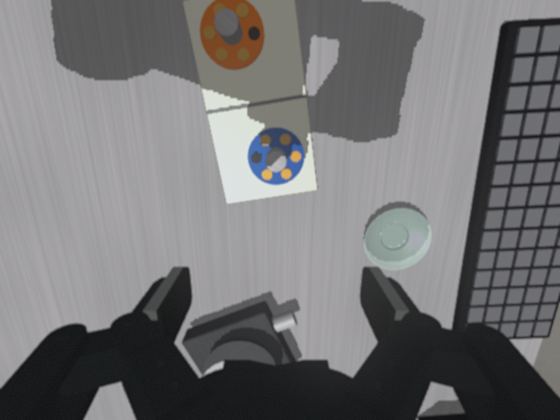

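The blue carrier is at pixel (276,157), centre (0.5324,0.0852), post top at 0.078; the orange one is clear. Descending to grasp.

Request:
move_arm --motion '[[[0.36, 0.008, 0], [0, 0, 0]], [[0.36, 0, 0], [0, 0, 0]], [[0, 0, 0.4], [0, 0, 0]], [[0, 0, 0.5], [0, 0, 0]], [[0, 0, 0.5], [0, 0, 0]], [[0, 0, 0.5], [0, 0, 0]], [[0, 0, 0.5], [0, 0, 0]], [[0, 0, 0.4], [0, 0, 0]], [[0, 0, 0.3], [0, 0, 0]], [[0, 0, 0.2], [0, 0, 0]], [[0, 0, 0.1], [0, 0, 0]], [[0, 0, 0.1], [0, 0, 0]], [[0, 0, 0.1], [0, 0, 0]], [[0, 0, 0], [0, 0, 0]], [[0, 0, 0], [0, 0, 0]], [[0, 0, 0], [0, 0, 0]]]'

```text
time_s: 4.85
position: [0.5326, 0.086, 0.0687]
tool_rot: [[0.0, 1.0, 0.001], [1.0, -0.0, 0.0], [0.0, 0.001, -1.0]]
ft_force: [-0.8, -0.2, 0.4]
grip_width: 0.0855
gripper_force: 0.0
```

Request:
move_arm --motion '[[[-0.01, 0, 0.04], [0, 0, 0]], [[0, 0, 0], [0, 0, 0]], [[0, 0, 0], [0, 0, 0]], [[0, 0, 0], [0, 0, 0]], [[0, 0, 0], [0, 0, 0]], [[0, 0, 0], [0, 0, 0]], [[0, 0, 0], [0, 0, 0]], [[0, 0, 0], [0, 0, 0]], [[0, 0, 0], [0, 0, 0]], [[0, 0, 0], [0, 0, 0]], [[0, 0, 0], [0, 0, 0]], [[0, 0, 0], [0, 0, 0]]]' --claw 1 --force 40

```text
time_s: 6.05
position: [0.5324, 0.0855, 0.0664]
tool_rot: [[0.0, 1.0, 0.0], [1.0, -0.0, -0.0], [-0.0, 0.0, -1.0]]
ft_force: [-2.0, -0.4, 4.7]
grip_width: 0.0207
gripper_force: 39.2
```

Request:
move_arm --motion '[[[0, 0, -0.1], [0, 0, 0]], [[0, 0, -0.3], [0, 0, 0]], [[0, 0, -0.5], [0, 0, 0]], [[0, 0, -0.5], [0, 0, 0]], [[0, 0, -0.5], [0, 0, 0]], [[0, 0, -0.5], [0, 0, 0]], [[0, 0, -0.4], [0, 0, 0]], [[0, 0, -0.2], [0, 0, 0]], [[0, 0, 0], [0, 0, 0]], [[0, 0, 0], [0, 0, 0]], [[0, 0, 0], [0, 0, 0]]]'

```text
time_s: 7.15
position: [0.5319, 0.0855, 0.215]
tool_rot: [[-0.0, 1.0, -0.003], [1.0, 0.0, 0.0], [0.0, -0.003, -1.0]]
ft_force: [0.3, -0.0, -2.1]
grip_width: 0.0208
gripper_force: 39.3
```

```bash
python3 - <<'E'
from h import *
im=grab('wrist');cv2.imwrite('pics/w3.png',im['frame'][...,::-1]);s=env.observe();p=s['position'];print(p,s['ft_force'],s['grip_width'])
P=cloud(im);m=mask(im,*BLUE)&(np.hypot(P[...,0]-p[0],P[...,1]-p[1])<.06);print(m.sum(),np.median(P[m],0),P[m].min(0),P[m].max(0))
q=P[m];A=np.c_[q[:,:2],np.ones(len(q))];c=np.linalg.lstsq(A,q[:,2],rcond=None)[0];print('tilt',c)
zc=np.median(q[:,2]);hull=cv2.convexHull(np.argwhere(m)[:,::-1].astype(np.int32))[:,0]
print(circ(np.array([onplane(im,u,v,zc)[:2] for u,v in hull])))
E
```

```text
[0.53203071 0.08551209 0.21515647] [-0.27486393  0.26507485 -2.74506501] 0.02088824322438118
1695 [0.53253426 0.09515107 0.19041703] [0.50040504 0.07463286 0.18807249] [0.56310105 0.10702415 0.21956414]
tilt [-0.00662299 -0.01719372  0.19579009]
(array([0.53222256, 0.08314188]), np.float64(0.031230794436544897))
```

View pics/w3.png

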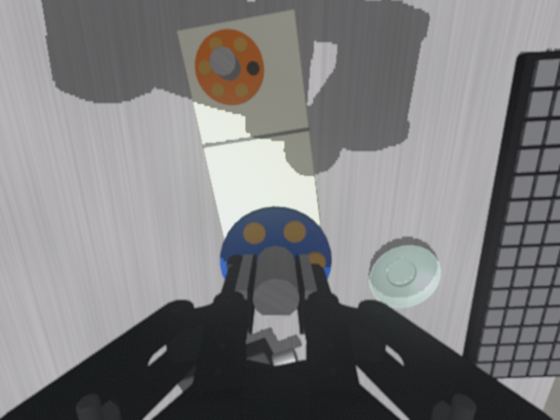

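Carrier held upright (post at (275,290)). Carrying it over the cup.

Request:
move_arm --motion '[[[-0.3, -0.05, 0], [0, 0, 0]], [[-0.5, -0.09, 0], [0, 0, 0]], [[-0.6, -0.1, 0], [0, 0, 0]], [[-0.6, -0.1, 0], [0, 0, 0]], [[-0.6, -0.1, 0], [0, 0, 0]], [[-0.6, -0.1, 0], [0, 0, 0]], [[-0.6, -0.1, 0], [0, 0, 0]], [[-0.6, -0.1, 0], [0, 0, 0]], [[-0.6, -0.1, 0], [0, 0, 0]], [[-0.5, -0.09, 0], [0, 0, 0]], [[-0.37, -0.06, 0], [0, 0, 0]], [[0, 0, 0], [0, 0, 0]], [[0, 0, 0], [0, 0, 0]], [[0, 0, 0], [0, 0, 0]], [[0, 0, 0], [0, 0, 0]]]'

```text
time_s: 8.7
position: [0.4829, -0.2073, 0.2163]
tool_rot: [[-0.001, 1.0, -0.0], [1.0, 0.001, 0.0], [0.0, -0.0, -1.0]]
ft_force: [-0.2, -0.1, -1.5]
grip_width: 0.0207
gripper_force: 39.3
```

```bash
python3 - <<'E'
from h import *
print(env.observe()['position'])
for n in('scene','side'):
    im=grab(n);P=cloud(im);m=mask(im,*BLUE)&(np.hypot(P[...,0]-.482,P[...,1]+.208)<.05)&(P[...,2]>.12)
    zc=np.median(P[m][:,2]);hull=cv2.convexHull(np.argwhere(m)[:,::-1].astype(np.int32))[:,0] if m.sum() else None
    print(n,m.sum(),zc,np.percentile(P[m],[1,99],axis=0),circ(np.array([onplane(im,u,v,zc)[:2] for u,v in hull])))
E
```

```text
[ 0.48292408 -0.20727309  0.21632848]
scene 90 0.19127296628639928 [[ 0.47007809 -0.22690927  0.18691332]
 [ 0.51735426 -0.17437287  0.19370383]] (array([ 0.49391896, -0.20178642]), np.float64(0.029565787352298274))
side 498 0.19140307275102894 [[ 0.45083076 -0.23840971  0.18586588]
 [ 0.5121866  -0.1857266   0.19321958]] (array([ 0.48029095, -0.2108209 ]), np.float64(0.032727371166443094))
```

Request:
move_arm --motion '[[[0, 0, 0.2], [0, 0, 0]], [[0, 0, 0.3], [0, 0, 0]], [[0, 0, 0.3], [0, 0, 0]], [[0, 0, 0.3], [0, 0, 0]], [[0, 0, 0.2], [0, 0, 0]], [[0, 0, 0.14], [0, 0, 0]], [[0, 0, 0.1], [0, 0, 0]], [[0, 0, 0.08], [0, 0, 0]], [[0, 0, 0.06], [0, 0, 0]], [[0, 0, 0.04], [0, 0, 0]], [[0, 0, 0.02], [0, 0, 0]], [[0, 0, 0.02], [0, 0, 0]], [[0, 0, 0], [0, 0, 0]], [[0, 0, 0], [0, 0, 0]], [[0, 0, 0], [0, 0, 0]], [[0, 0, 0], [0, 0, 0]]]'

```text
time_s: 10.4
position: [0.4829, -0.208, 0.1284]
tool_rot: [[-0.0, 1.0, 0.0], [1.0, 0.0, -0.0], [-0.0, 0.0, -1.0]]
ft_force: [0.4, -1.0, -2.1]
grip_width: 0.0208
gripper_force: 39.3
```

Request:
move_arm --motion '[[[0, 0, 0.02], [0, 0, 0]], [[0, 0, 0.02], [0, 0, 0]], [[0, 0, 0.02], [0, 0, 0]], [[0, 0, 0], [0, 0, 0]], [[0, 0, 0], [0, 0, 0]], [[0, 0, 0], [0, 0, 0]]]'

```text
time_s: 11.0
position: [0.4829, -0.208, 0.1254]
tool_rot: [[-0.0, 1.0, 0.0], [1.0, 0.0, -0.0], [-0.0, 0.0, -1.0]]
ft_force: [0.4, 0.1, -2.6]
grip_width: 0.0209
gripper_force: 39.3
```

Request:
move_arm --motion '[[[0, 0, 0.02], [0, 0, 0]], [[0, 0, 0.01], [0, 0, 0]], [[0, 0, 0], [0, 0, 0]], [[0, 0, 0], [0, 0, 0]], [[0, 0, 0], [0, 0, 0]]]'

```text
time_s: 11.5
position: [0.4828, -0.208, 0.1238]
tool_rot: [[0.0, 1.0, -0.0], [1.0, -0.0, 0.0], [0.0, -0.0, -1.0]]
ft_force: [-0.4, -0.8, -2.2]
grip_width: 0.0206
gripper_force: 39.3
```

Request:
move_arm --motion '[[[0, 0, 0.014], [0, 0, 0]], [[0, 0, 0], [0, 0, 0]], [[0, 0, 0], [0, 0, 0]], [[0, 0, 0], [0, 0, 0]]]'

```text
time_s: 11.9
position: [0.4827, -0.2081, 0.1232]
tool_rot: [[0.0, 1.0, -0.0], [1.0, -0.0, -0.0], [-0.0, -0.0, -1.0]]
ft_force: [-4.0, -1.0, 2.9]
grip_width: 0.0206
gripper_force: 39.6
```

Contact felt. Releasing.

Request:
move_arm --motion '[[[0, 0, 0], [0, 0, 0]], [[0, 0, 0], [0, 0, 0]], [[0, 0, 0], [0, 0, 0]], [[0, 0, 0], [0, 0, 0]], [[0, 0, 0], [0, 0, 0]], [[0, 0, 0], [0, 0, 0]], [[0, 0, 0], [0, 0, 0]], [[0, 0, 0], [0, 0, 0]], [[0, 0, 0], [0, 0, 0]], [[0, 0, 0], [0, 0, 0]], [[0, 0, -0.3], [0, 0, 0]], [[0, 0, -0.6], [0, 0, 0]], [[-0.1, 0, -0.6], [0, 0, 0]], [[-0.3, 0, -0.5], [0, 0, 0]], [[-0.4, 0, -0.5], [0, 0, 0]], [[0, 0, 0], [0, 0, 0]], [[0, 0, 0], [0, 0, 0]], [[0, 0, 0], [0, 0, 0]]]' --claw 0

```text
time_s: 13.7
position: [0.4825, -0.2472, 0.247]
tool_rot: [[-0.0, 1.0, -0.002], [1.0, 0.0, 0.002], [0.002, -0.002, -1.0]]
ft_force: [-0.4, 0.6, -0.2]
grip_width: 0.0855
gripper_force: 0.0
```

```bash
python3 - <<'E'
from h import *
im=grab('wrist');cv2.imwrite('pics/w4.png',im['frame'][...,::-1]);s=env.observe();print(s['position'],s['ft_force'],s['grip_width'])
print(carrier(im,BLUE,(.483,-.208)))
P=cloud(im);near=(np.hypot(P[...,0]-.483,P[...,1]+.208)<.06)
m=near&mask(im,*BLUE);q=P[m];q=q[abs(q[:,2]-np.median(q[:,2]))<.002];A=np.c_[q[:,:2]-q[:,:2].mean(0),np.ones(len(q))];print('plane',np.linalg.lstsq(A,q[:,2],rcond=None)[0])
z=P[near][:,2];h,e=np.histogram(z,np.arange(.078,.104,.001));print(h)
E
```

```text
[ 0.48257353 -0.24723239  0.24703473] [-0.40590504 -0.04660294 -0.21304267] 0.08577345486568244
{'zc': np.float64(0.09812778626921992), 'collar': (array([ 0.48272184, -0.20864492]), np.float64(0.0309807778745511)), 'cloud': array([ 0.48264994, -0.20653447]), 'posttop': array([ 0.4823317 , -0.20785078,  0.13402096]), 'npost': 566, 'postrect': ((0.4826579689979553, -0.20853784680366516), 0.010991858318448067)}
plane [0.00440315 0.00605221 0.09813842]
[   2    6   14   99  931 2144  949   75    3    0    0    1    2    0
    1    6    0    5  118  826 1072  548  404   78    9]
```

View pics/w4.png

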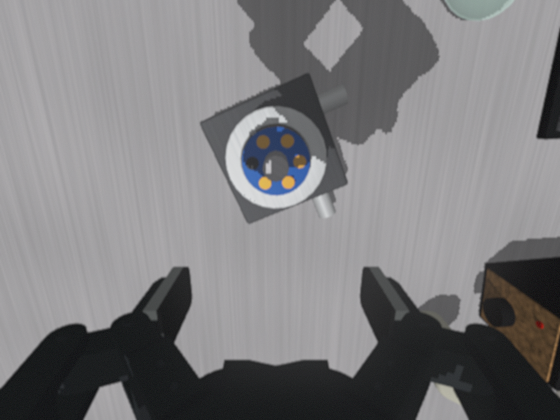

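Nested, centred and upright: the collar is at pixel (277,160), its top at 0.0981. Closing the fingers and moving above the post.

Request:
move_arm --motion '[[[0.39, 0, 0], [0, 0, 0]], [[0.39, 0, 0], [0, 0, 0]], [[0, 0, 0], [0, 0, 0]], [[0, 0, 0], [0, 0, 0]], [[0, 0, 0], [0, 0, 0]], [[0, 0, 0], [0, 0, 0]], [[0, 0, 0], [0, 0, 0]], [[0, 0, 0], [0, 0, 0]], [[0, 0, 0.3], [0, 0, 0]], [[0, 0, 0.4], [0, 0, 0]], [[0, 0, 0.4], [0, 0, 0]], [[0, 0, 0.3], [0, 0, 0]], [[0, 0, 0.2], [0, 0, 0]], [[0, 0, 0.1], [0, 0, 0]], [[0, 0, 0.05], [0, 0, 0]], [[0, 0, 0], [0, 0, 0]], [[0, 0, 0], [0, 0, 0]], [[0, 0, 0], [0, 0, 0]], [[0, 0, 0], [0, 0, 0]]]' --claw 1

```text
time_s: 15.65
position: [0.483, -0.209, 0.161]
tool_rot: [[-0.0, 1.0, 0.001], [1.0, 0.0, -0.0], [-0.0, 0.001, -1.0]]
ft_force: [0.7, -0.1, -0.9]
grip_width: 0.0001
gripper_force: 0.0
```

Request:
move_arm --motion '[[[0, 0, 0.05], [0, 0, 0]], [[0, 0, 0.05], [0, 0, 0]], [[0, 0, 0.04], [0, 0, 0]], [[0, 0, 0.02], [0, 0, 0]], [[0, 0, 0.01], [0, 0, 0]], [[0, 0, 0], [0, 0, 0]], [[0, 0, 0], [0, 0, 0]], [[0, 0, 0], [0, 0, 0]]]'

```text
time_s: 16.45
position: [0.4829, -0.209, 0.1522]
tool_rot: [[-0.0, 1.0, 0.0], [1.0, 0.0, -0.0], [-0.0, 0.0, -1.0]]
ft_force: [0.0, -0.6, -0.3]
grip_width: -0.0
gripper_force: 0.0
```

Request:
move_arm --motion '[[[0, 0, 0.01], [0, 0, 0]], [[0, 0, 0.01], [0, 0, 0]], [[0, 0, 0.01], [0, 0, 0]], [[0, 0, 0.01], [0, 0, 0]], [[0, 0, 0], [0, 0, 0]], [[0, 0, 0], [0, 0, 0]], [[0, 0, 0], [0, 0, 0]]]'

```text
time_s: 17.15
position: [0.483, -0.209, 0.1502]
tool_rot: [[-0.0, 1.0, 0.0], [1.0, 0.0, -0.0], [-0.0, 0.0, -1.0]]
ft_force: [-0.6, 0.8, 3.3]
grip_width: -0.0
gripper_force: 2.3
```

Request:
move_arm --motion '[[[0, 0, 0.01], [0, 0, 0]], [[0, 0, 0], [0, 0, 0]], [[0, 0, 0.01], [0, 0, 0]], [[0, 0, 0], [0, 0, 0]], [[0, 0, 0], [0, 0, 0]]]'

```text
time_s: 17.65
position: [0.4829, -0.209, 0.1491]
tool_rot: [[0.0, 1.0, 0.0], [1.0, -0.0, -0.0], [-0.0, 0.0, -1.0]]
ft_force: [-0.2, 0.6, 4.7]
grip_width: 0.0001
gripper_force: 1.9
```

Request:
move_arm --motion '[[[0, 0, 0.01], [0, 0, 0]], [[0, 0, 0], [0, 0, 0]], [[0, 0, 0.01], [0, 0, 0]], [[0, 0, 0], [0, 0, 0]], [[0, 0, 0.01], [0, 0, 0]], [[0, 0, 0], [0, 0, 0]], [[0, 0, 0.01], [0, 0, 0]], [[0, 0, 0], [0, 0, 0]], [[0, 0, 0], [0, 0, 0]]]'

```text
time_s: 18.55
position: [0.4829, -0.209, 0.1471]
tool_rot: [[0.0, 1.0, -0.0], [1.0, -0.0, 0.0], [0.0, -0.0, -1.0]]
ft_force: [0.4, 0.2, 4.0]
grip_width: 0.0001
gripper_force: 1.9
```

Request:
move_arm --motion '[[[0, 0, 0.01], [0, 0, 0]], [[0, 0, 0], [0, 0, 0]], [[0, 0, 0.01], [0, 0, 0]], [[0, 0, 0], [0, 0, 0]], [[0, 0, 0.01], [0, 0, 0]], [[0, 0, 0], [0, 0, 0]], [[0, 0, 0], [0, 0, 0]]]'

```text
time_s: 19.25
position: [0.4829, -0.209, 0.1456]
tool_rot: [[0.0, 1.0, -0.0], [1.0, -0.0, 0.0], [0.0, -0.0, -1.0]]
ft_force: [0.8, -0.3, 3.3]
grip_width: 0.0
gripper_force: 2.1
```

Still sliding; smaller looks at each step from here.

Request:
move_arm --motion '[[[0, 0, 0.01], [0, 0, 0]], [[0, 0, 0], [0, 0, 0]], [[0, 0, 0], [0, 0, 0]]]'

```text
time_s: 19.55
position: [0.483, -0.209, 0.1455]
tool_rot: [[-0.0, 1.0, 0.001], [1.0, 0.0, -0.0], [-0.0, 0.001, -1.0]]
ft_force: [0.0, 0.4, 7.8]
grip_width: -0.0002
gripper_force: 3.8
```

Request:
move_arm --motion '[[[0, 0, 0.01], [0, 0, 0]], [[0, 0, 0], [0, 0, 0]], [[0, 0, 0], [0, 0, 0]]]'

```text
time_s: 19.85
position: [0.483, -0.2091, 0.1454]
tool_rot: [[-0.0, 1.0, 0.001], [1.0, 0.0, -0.001], [-0.001, 0.001, -1.0]]
ft_force: [-0.7, 1.7, 11.1]
grip_width: -0.0
gripper_force: 5.6
```

Request:
move_arm --motion '[[[0, 0, 0.01], [0, 0, 0]], [[0, 0, 0], [0, 0, 0]], [[0, 0, 0], [0, 0, 0]], [[0, 0, 0], [0, 0, 0]], [[0, 0, 0], [0, 0, 0]]]'

```text
time_s: 20.35
position: [0.4831, -0.2091, 0.1454]
tool_rot: [[-0.0, 1.0, 0.001], [1.0, 0.0, -0.001], [-0.001, 0.001, -1.0]]
ft_force: [-1.3, 1.8, 14.7]
grip_width: -0.0001
gripper_force: 7.5
```

Request:
move_arm --motion '[[[0, 0, 0.002], [0, 0, 0]], [[0, 0, 0], [0, 0, 0]], [[0, 0, 0], [0, 0, 0]], [[0, 0, 0], [0, 0, 0]], [[0, 0, 0], [0, 0, 0]], [[0, 0, 0], [0, 0, 0]], [[0, 0, 0], [0, 0, 0]], [[0, 0, 0], [0, 0, 0]], [[0, 0, 0], [0, 0, 0]], [[0, 0, 0], [0, 0, 0]], [[0, 0, 0], [0, 0, 0]], [[0, 0, 0], [0, 0, 0]], [[0, 0, 0], [0, 0, 0]]]'

```text
time_s: 21.65
position: [0.4831, -0.2091, 0.1454]
tool_rot: [[-0.0, 1.0, 0.001], [1.0, 0.0, -0.001], [-0.001, 0.001, -1.0]]
ft_force: [-1.6, 2.3, 16.0]
grip_width: 0.0001
gripper_force: 7.9
```

Request:
move_arm --motion '[[[0, 0, -0.02], [0, 0, 0]], [[0, 0, -0.04], [0, 0, 0]], [[0, 0, -0.1], [0, 0, 0]], [[0, 0, -0.3], [0, 0, 0]], [[0, 0, -0.5], [0, 0, 0]], [[-0.3, 0, -0.5], [0, 0, 0]], [[-0.4, 0, -0.4], [0, 0, 0]], [[0, 0, 0], [0, 0, 0]], [[0, 0, 0], [0, 0, 0]], [[0, 0, 0], [0, 0, 0]], [[0, 0, 0], [0, 0, 0]]]'

```text
time_s: 22.75
position: [0.4826, -0.2431, 0.236]
tool_rot: [[-0.001, 1.0, -0.002], [1.0, 0.001, 0.001], [0.001, -0.002, -1.0]]
ft_force: [-0.0, 0.0, -0.2]
grip_width: -0.0001
gripper_force: 0.0
```

```bash
python3 - <<'E'
from h import *
im=grab('wrist');print(carrier(im,BLUE,(.483,-.208)))
P=cloud(im);near=(np.hypot(P[...,0]-.483,P[...,1]+.208)<.06)
z=P[near][:,2];h,e=np.histogram(z,np.arange(.078,.104,.001));print(h)
m=near&mask(im,*BLUE);q=P[m];q=q[abs(q[:,2]-np.median(q[:,2]))<.002];A=np.c_[q[:,:2]-q[:,:2].mean(0),np.ones(len(q))];print('plane',np.linalg.lstsq(A,q[:,2],rcond=None)[0])
im=grab('side');print('orange',carrier(im,ORG,(.49,.205))['posttop'])
E
```

```text
{'zc': np.float64(0.09232572690532853), 'collar': (array([ 0.48241071, -0.20843557]), np.float64(0.03126271790411968)), 'cloud': array([ 0.48267351, -0.20638127]), 'posttop': array([ 0.48241485, -0.20779008,  0.1282073 ]), 'npost': 585, 'postrect': ((0.48267194628715515, -0.20859931409358978), 0.010979474522173405)}
[   6   10   17  108  900 2354 1107  102    0    0    4    5   63  716
 1179  621  420  107    8    3    2    1    3    7    4]
plane [0.00111193 0.00532372 0.0923082 ]
orange [0.48586805 0.20210579 0.07634713]
```

```bash
python3 -c "
from rig import env;print(env.close_job())"
```

```text
the job is handed in; nothing more can be done
None
```

The blue carrier is seated in the cup, upright and let go, and was pressed home at about 15–16 N for just over a second; the cup slid 5.8 mm to flush, the orange carrier and dish were not touched, and the job is handed in (no verdict shown).

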